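# Fold the nutcrackers and lock them in their case

### The job

Pack the nutcrackers into their latched storage case: turn the red latch knob anticlockwise until it clicks clear of the lid, and swing the lid up until it stands nearly upright. Fold every nutcracker on the counter fully shut and lay it flat in the case, each down in a slot of its own, then close the lid flat and turn the knob back until it clicks over the lid. Leave the other things on the counter where they stand.

Things in the scene. Friction and masses are not known exactly. Their poses are not given: they have to be found in the camera images.
- cracker_red: Nutcracker, red grips, may be absent: two steel arms, mm: each 125 long, 12 wide, 18 high, lying flat on a pivot at one end. Origin at mid-height (9 up), 57 from the pivot (pivot at x=-57). Fixed arm along +x at y -13 to -1, to x=+68; the other opens to +y. Shut: 137 x 26, mass centre at origin. 180 g. Either way up. Pinching both arms from outside shuts it. z: pivot axis.
- cracker_red_pivot (a point): Centre of the red nutcracker's pivot, an upright round boss 24 mm wide and 18 mm high, at mid-height; the arms start here. Same axes as the nutcracker.
- cracker_red_arm (a joint): Angle between the arms of the red nutcracker, rad: 0 shut (arms parallel, side by side), at most 0.9; starts at 0.35 to 0.75. Positive turns the swinging arm about the nutcracker's +z, towards its +y. Stiff (0.04 N m friction): stays where it is left.
- cracker_yellow: Nutcracker, yellow grips, may be absent: two steel arms, mm: each 125 long, 12 wide, 18 high, lying flat on a pivot at one end. Origin at mid-height (9 up), 57 from the pivot (pivot at x=-57). Fixed arm along +x at y -13 to -1, to x=+68; the other opens to +y. Shut: 137 x 26, mass centre at origin. 180 g. Either way up. Pinching both arms from outside shuts it. z: pivot axis.
- cracker_yellow_pivot (a point): Centre of the yellow nutcracker's pivot, an upright round boss 24 mm wide and 18 mm high, at mid-height; the arms start here. Same axes as the nutcracker.
- cracker_yellow_arm (a joint): Angle between the arms of the yellow nutcracker, rad: 0 shut (arms parallel, side by side), at most 0.9; starts at 0.35 to 0.75. Positive turns the swinging arm about the nutcracker's +z, towards its +y. Stiff (0.04 N m friction): stays where it is left.
- cracker_green: Nutcracker, green grips, may be absent: two steel arms, mm: each 125 long, 12 wide, 18 high, lying flat on a pivot at one end. Origin at mid-height (9 up), 57 from the pivot (pivot at x=-57). Fixed arm along +x at y -13 to -1, to x=+68; the other opens to +y. Shut: 137 x 26, mass centre at origin. 180 g. Either way up. Pinching both arms from outside shuts it. z: pivot axis.
- cracker_green_pivot (a point): Centre of the green nutcracker's pivot, an upright round boss 24 mm wide and 18 mm high, at mid-height; the arms start here. Same axes as the nutcracker.
- cracker_green_arm (a joint): Angle between the arms of the green nutcracker, rad: 0 shut (arms parallel, side by side), at most 0.9; starts at 0.35 to 0.75. Positive turns the swinging arm about the nutcracker's +z, towards its +y. Stiff (0.04 N m friction): stays where it is left.
- case: Plywood storage case fixed to the counter: 162 (x) x 230 (y) x 36 mm high, walls 5, floor 6 thick. Origin: centre of underside; +x to the lid hinge, z up. In front (at -x) a deck 48 mm deep, 80 wide, 36 high carries the latch. Three slots run along x, at y = -62, 0, +62 mm.
- case_slot_a (a point): Middle of the slot at the case's y=-62, on the floor. Slots are 40 mm wide, 152 long, formed by blue felt blocks 16 mm high at both ends only (52 to 76 mm from the middle in x); between them the case is open across its inner width (y within 110 mm) for fingers. Only a shut nutcracker goes down in; its origin is then 9 mm above the floor. Either end may carry the pivot. Axes as the case.
- lid_hinge (a point): Middle of the lid's hinge line: at x=+81, y=0, z=36.5 mm of the case, axis along the case's y. The lid is a plywood panel 162 x 230 x 8 mm, 240 g; shut, its top is 44.5 mm above the counter. Axes: as the case when shut, they tilt with the lid.
- lid_handle (a point): Middle of the lid's handle: a round steel bar 10 mm thick along the case's y, its two posts (8 mm thick) 70 mm apart, standing 34 mm off the lid's outer face, 135 mm from the hinge line, 60 mm to +y of the lid's middle (free edge 27 mm further out). Shut: at x=-54, y=+60, z=78.5 mm of the case. The bar can turn between the fingers as the lid swings.
- lid (a joint): Lid angle, rad: 0 shut flat (at the start), 1.57 upright, 1.7 at most; the handle rises and swings over towards the case's +x. Stiff hinge (0.26 N m friction): stays where it is left. It cannot shut on a nutcracker that is open or lies on top of the felt blocks.
- latch_grip (a point): Grip point of the latch knob on its upright axis, at x=-105, y=0 of the case, 69.5 mm above the counter. Red bar 12 thick, 38 long, from 52.5 to 82.5 mm above the counter. Under it a steel tongue (14 wide, 4 thick, 47 to 51 mm up) reaches 46 mm from the axis, along the bar, on the side of the white mark. Bar, mark and tongue point along this point's +x.
- latch (a joint): Latch knob angle, rad, growing anticlockwise seen from above: 0 latched (at the start; bar and tongue along the case's +x, over the lid), 1.57 open (tongue along the case's +y, clear of the lid). Sprung detents at 0 and 1.57, crest at 0.79: about 0.12 N m passes it, then it snaps to the other end by itself; turned less, it springs back.
- mug: White mug, 76 mm wide, 90 mm high; bystander, to be left alone. Origin: centre of its underside.
- soap: Teal soap bottle, 60 mm wide, 170 mm high; bystander, to be left alone. Origin: centre of its underside.
- tin: Yellow tin, 70 mm wide, 90 mm high; bystander, to be left alone. Origin: centre of its underside.
- spice: Amber spice jar, 40 mm wide, 70 mm high; bystander, to be left alone. Origin: centre of its underside.
- bowl: Blue bowl, 120 mm wide, 50 mm high; bystander, to be left alone. Origin: centre of its underside.
- shaker: Wooden pepper shaker, 40 mm wide, 65 mm high; bystander, to be left alone. Origin: centre of its underside.
- butter_dish: White closed butter dish, 90 x 60 x 30 mm; bystander, to be left alone. Origin: centre of its underside.
Mind the look-alikes: they are no part of the job. Leave any black look-alike of the cracker_red alone.

How it is judged:
On the way, in this order (a step that is already met when the one before it is completed fails the run):
1. the latch knob has clicked open (value of joint latch above 1.35 rad), for 0.2 s.
2. the lid is swung open (value of joint lid above 1.2 rad), for 0.2 s.
3. every nutcracker present is folded shut and lies down in a slot of the case (value of joint each of cracker_red_arm, cracker_yellow_arm, cracker_green_arm below 0.12 rad and z of cracker_red in the frame of case between 0.008 and 0.021 m and x of cracker_red in the frame of case between -0.03 and 0.03 m and y of cracker_red in the frame of case between -0.09 and 0.09 m and angle between the x axis of each of cracker_red, cracker_yellow, cracker_green and the x axis of case, either way round below 0.13 rad and z of cracker_yellow in the frame of case between 0.008 and 0.021 m and x of cracker_yellow in the frame of case between -0.03 and 0.03 m and y of cracker_yellow in the frame of case between -0.09 and 0.09 m and z of cracker_green in the frame of case between 0.008 and 0.021 m and x of cracker_green in the frame of case between -0.03 and 0.03 m and y of cracker_green in the frame of case between -0.09 and 0.09 m), for 0.2 s.
4. the lid is shut (value of joint lid below 0.04 rad), for 0.2 s.
5. the latch knob has clicked back over the lid (value of joint latch below 0.2 rad), for 0.2 s.
At the end, for the whole second after the job is handed in: Each nutcracker present is shut (under 0.12 rad) and at rest along the case (within 0.13 rad) on a slot floor (origin 8 to 21 mm above the case origin, within 30 mm of its middle in x, 90 mm in y); lid shut (under 0.04 rad); latch back past its detent (under 0.2 rad) (all of step 3 and value of joint lid below 0.04 rad and value of joint latch below 0.2 rad and linear speed of each of cracker_red, cracker_yellow, cracker_green below 0.02 m/s); the robot touches nothing.
It fails at once if one of the other things on the counter is moved by more than 5 cm (distance of any of mug, soap, tin, spice, bowl, shaker, butter_dish from where it was at the start of the episode above 0.05 m).
Of cracker_red, cracker_yellow, cracker_green only 2 to 3 are there at a start; the rules pass over those that are not, and their reading is None.
At some moment in a run one of cracker_red, cracker_yellow, cracker_green may be knocked a few centimetres aside while the robot is not near it.
Once in a run the grip may slacken for a moment while it holds something.
It also fails if it takes over 210 s, if anything falls off the work surface, if the arm or the gripper's body presses on something with over 40 N, if the wrist force passes 120 N, or if a joint passes its speed limit or range.

### The arm

A 6-joint arm with a two-finger parallel gripper is mounted at the origin on the work surface. World frame = base frame: x ahead of the robot, y to its left, z up, the work surface at z = 0. Lengths are in m, angles in rad, forces in N, time in s.
With the tool pointing down it reaches from about 0.35 to 0.775 m from the base axis. Payload 7.3 kg.
Tool frame: the origin (TCP) lies midway between the tips of the shut fingers; the grasp point (between the pads) lies 19 mm behind it (bot.grip_point_offset is the distance from the TCP to the grasp point, in m); z points along the fingers, y is the line along which they close (so a half turn about z gives the same grasp; the last joint's range is limited). The gripper opens to 92 mm and grips with 3 to 60 N. Pads are 19 mm wide; open, the fingers measure 130 mm over their backs; the gripper's body (75 mm by 190 mm) begins 47 mm behind the grasp point.
Start: joints at [-1.331, 0.342, 1.524, -0, 1.275, -0.146], TCP at [0.198, -0.486, 0.227] pointing down, gripper open.
Joint ranges: [-2.53, 2.53], [-0.77, 2.02], [0.04, 2.7], [-1, 4.14], [0.28, 2.66], [-3.11, 3.11]. Speed limits (rad/s): [2.57, 2.57, 3.14, 3.14, 3.14, 3.14].

### API

Orientations are given as a unit quaternion [w, x, y, z].
In Python, from bench import bot gives the robot as it stands.
- The arm moves only by the tool send_rows, never from a script. Its arguments are lists of equal length, an entry for each row: "slide": the shift along the tool's x, y, z in mm, a list of three; "yaw": the turn about the tool's z in rad; "fingers": the finger opening in mm, from 0 to 91.8. A call has exactly 5 rows; each row is the pose to reach, as a shift and turn from the pose commanded when the call began, along the tool's axes at that moment; what a row does not reach only later rows make up. A row lasts 1/8 s, in which the tool goes at most 62.5 mm and 10.7 degrees, less where a joint would pass 70% of its speed; a pose out of reach is approached as far as the arm can. A call with a gripper value outside its range is refused whole. The fingers move at their own pace and stop on an object; the grip force is fixed at half the most. Time passes only in rows, so rows that repeat a pose let the fingers close, or fill a call up. It gives the time, the measured TCP pose, the force, the opening and the grip force at its end, in the units of the state.
- bot.observe(): the state, without advancing time (a new reading comes with each control period).
- bot.get_image(name): name is "side" or "top"; returns a dict with "pixels" (480x640x3 uint8, red, green, blue), "intrinsics" (3x3 intrinsics, pixels), "world_to_cam" (4x4, takes a point from world to camera coordinates). Camera axes: x right, y down, z forward; pixel columns grow to the right and rows downward; lengths in m; the calibration is good to about 2 mm. A picture is of the moment at which its call begins. There is no depth.
- bot.close_job(): hands the job in; it is judged then, once.
Trained networks look in a picture, given as the dict that the camera call returned (one of the last four; its "shot" number tells which), for a name from the list of things; names that differ only in an ending like _2 or _b are one class to them, and where a whole thing is asked for, a point or a joint stands for the part that bears it (a point fixed in the world has none). Each returns a list of dicts, best first, with "confidence" (0 to 1); they miss things now and then, are a little off and sometimes report something else, mostly with a low value. They report only what shows in the picture. A call takes as long as a camera call. They do not tell look-alikes from the thing itself.
- bot.look_for(picture, query): "rect" ([left, top, right, bottom] in pixels, round what is visible of it).
- bot.outline_of(picture, query): "region" (480x640 bool, what is visible of it) and "rect" ([left, top, right, bottom] in pixels, round what is visible of it).
- bot.mark_of(picture, query): "point" ([column, row] in pixels: a listed point, or the origin of a listed thing).
The state is a dict: "time_s": time; "joint_pos": joint angles; "dq": joint speeds; "joint_torque": joint torques, N m; "position": TCP position; "tool_rot": TCP orientation; "wrist_force": force on the tool from outside, world axes, zero at the start; "wrist_torque": the same for the moment, N m; "opening": opening from 0.0 (shut) to 1.0 (fully open); "grip_force": force on a finger pad.
Only numpy, scipy, OpenCV 4.12 (cv2) and the standard library are available. Lean on these libraries where they do the work, as an engineer would, in place of code of your own. Each camera call takes 0.05 s, during which the arm holds its last target. There are 200 camera calls.

## Working session

There is one attempt and no reset: what is moved stays moved. The work goes in short steps, Python scripts to look and compute and a tool call to move; the robot and the scene stay as the last step left them, time stands still between calls to the robot, and variables do not carry over. Pictures are saved under pics/ and viewed, at most 14 in all, crops included, and the job is handed in when it is done.

Besides the shell and the picture viewer there is one more tool, called after ">>>" as name(argument=value, ...) on one line, values as JSON. send_rows: Moves the arm, as the interface text tells. Its arguments: {"type":"object","properties":{"slide":{"type":"array","items":{"type":"array","items":{"type":"number"}}},"yaw":{"type":"array","items":{"type":"number"}},"fingers":{"type":"array","items":{"type":"number"}}},"required":["slide","yaw","fingers"]}

```bash
ls; mkdir -p pics; cat > h.py <<'E'
import numpy as np, cv2
from bench import bot
def save(p,name): cv2.imwrite('pics/'+name+'.png', p['pixels'][:,:,::-1])
def proj(p,X):
    T=np.array(p['world_to_cam']);c=T[:3,:3]@np.array(X)+T[:3,3];u=np.array(p['intrinsics'])@c;return u[:2]/u[2]
def back(p,px,z):
    T=np.array(p['world_to_cam']);K=np.array(p['intrinsics'])
    d=T[:3,:3].T@np.linalg.inv(K)@np.array([px[0],px[1],1.]);o=-T[:3,:3].T@T[:3,3]
    return o+d*(z-o[2])/d[2]
E
python3 - <<'E'
from h import *
np.set_printoptions(precision=4,suppress=True)
s=bot.observe();print({k:np.round(v,3) for k,v in s.items()})
for n in('top','side'):
    p=bot.get_image(n);save(p,n+'0')
    T=np.array(p['world_to_cam']);print(n,'cam at',-T[:3,:3].T@T[:3,3],'fwd',T[2,:3])
    for q,z in[('case',0),('latch_grip',.0695),('lid_handle',.0785),('lid_hinge',.0365),('cracker_red',.009),('cracker_red_pivot',.009),('cracker_yellow',.009),('cracker_yellow_pivot',.009),('cracker_green',.009),('cracker_green_pivot',.009),]:
        for r in bot.mark_of(p,q)[:3]: print(q,np.round(r['point']),round(r['confidence'],2),back(p,r['point'],z))
E
```

```text
pics
{'time_s': np.float64(0.0), 'joint_pos': array([-1.331,  0.343,  1.525,  0.   ,  1.275, -0.146]), 'dq': array([-0.002, -0.   , -0.002,  0.001, -0.   , -0.001]), 'joint_torque': array([  0.002, -43.125, -24.422,   0.072,   0.056,  -0.   ]), 'position': array([ 0.197, -0.486,  0.226]), 'tool_rot': array([-0.001,  0.981,  0.192, -0.   ]), 'wrist_force': array([-0.411,  0.229, -0.125]), 'wrist_torque': array([-0.014, -0.043, -0.022]), 'grip_force': np.float64(0.0), 'opening': np.float64(0.998)}
top cam at [ 0.4605 -0.0149  1.1935] fwd [ 0.0472  0.0169 -0.9987]
case [386. 227.] 0.55 [ 0.5465 -0.1629  0.    ]
case [263. 269.] 0.4 [0.444  0.1713 0.    ]
case [191. 323.] 0.16 [0.3053 0.3674 0.    ]
latch_grip [380. 267.] 0.54 [ 0.4407 -0.1352  0.0695]
latch_grip [392. 195.] 0.49 [ 0.6224 -0.1702  0.0695]
latch_grip [362. 241.] 0.17 [ 0.5068 -0.0907  0.0695]
lid_handle [365. 240.] 0.65 [ 0.5097 -0.0974  0.0785]
lid_hinge [389. 195.] 0.72 [ 0.6271 -0.1675  0.0365]
cracker_red [253. 220.] 0.91 [0.5753 0.1935 0.009 ]
cracker_red [258. 157.] 0.89 [0.7437 0.177  0.009 ]
cracker_red [179. 219.
[... 573 characters left out ...]
.82 [ 0.4455 -0.127   0.0695]
lid_handle [348. 222.] 0.85 [ 0.5129 -0.1011  0.0785]
lid_hinge [314. 211.] 0.88 [ 0.6322 -0.1733  0.0365]
cracker_red [324. 433.] 0.86 [0.4158 0.4913 0.009 ]
cracker_red [291. 313.] 0.66 [0.5818 0.1959 0.009 ]
cracker_red [258. 375.] 0.6 [0.5949 0.3915 0.009 ]
cracker_red_pivot [286. 364.] 0.81 [0.5453 0.3456 0.009 ]
cracker_red_pivot [308. 303.] 0.72 [0.5508 0.1525 0.009 ]
cracker_red_pivot [250. 298.] 0.57 [0.6967 0.1741 0.009 ]
cracker_yellow [314. 211.] 0.66 [ 0.6409 -0.2082  0.009 ]
cracker_green [352. 312.] 0.67 [0.4393 0.1543 0.009 ]
cracker_green_pivot [370. 304.] 0.76 [0.4027 0.1135 0.009 ]
cracker_green_pivot [338. 227.] 0.69 [ 0.554  -0.1541  0.009 ]
```

View pics/top0.png

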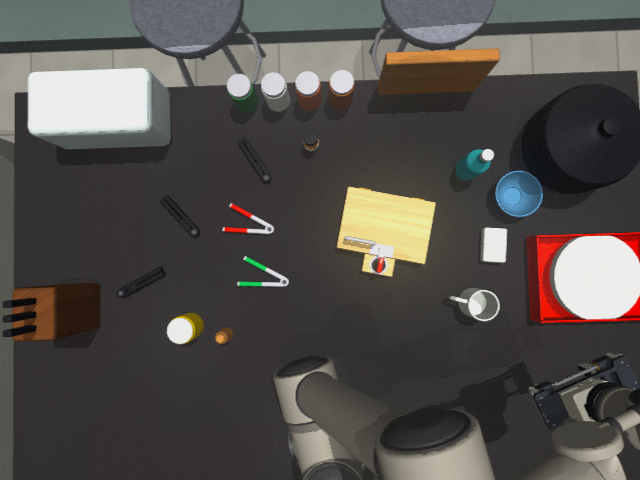

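View pics/side0.png

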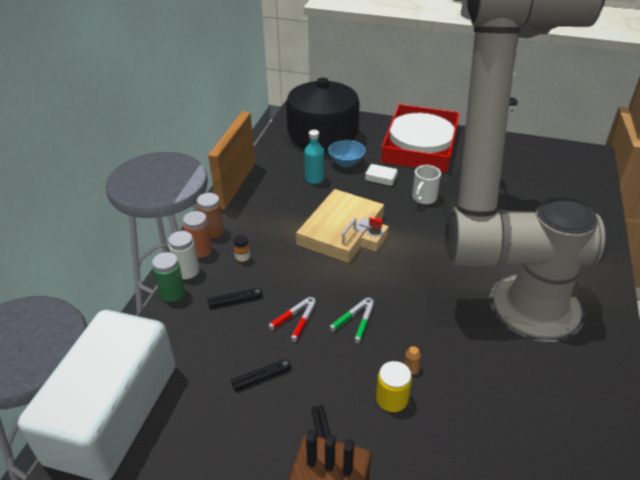

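The top view shows the case (lid around px 386,225, latch at 379,265), a red nutcracker (250,220), a green one (265,272), and no yellow one. Black look-alikes lie at (255,160), (180,215) and (140,282). Only the coloured-grip ones fit the description, so I'll confirm them in a crop.

```bash
python3 - <<'E'
from h import *
np.set_printoptions(precision=4,suppress=True)
p=bot.get_image('top');q=bot.get_image('side')
im=p['pixels'][170:310,200:450]
cv2.imwrite('pics/crop1.png',cv2.resize(im[:,:,::-1],(800,448),interpolation=cv2.INTER_CUBIC))
for n,P in(('top',p),('side',q)):
  for c in('lid','case','cracker_red','cracker_green','latch'):
    for r in bot.outline_of(P,c)[:3]:
        print(n,c,np.round(r['rect']),round(r['confidence'],2),r['region'].sum())
  r=bot.outline_of(P,'lid')
  if r:
    m=r[0]['region'].astype(np.uint8);cs=max(cv2.findContours(m,0,2)[0],key=cv2.contourArea)
    a=cv2.approxPolyDP(cv2.convexHull(cs),4,True)[:,0];print(a.tolist())
    print(np.array([back(P,x,.0445) for x in a]))
  hsv=cv2.cvtColor(P['pixels'],cv2.COLOR_RGB2HSV)
  h,s,v=[hsv[...,i].astype(int) for i in range(3)]
  box=np.zeros((480,640),bool)
  box[(slice(195,300) if n=='top' else slice(285,350)),(slice(210,300) if n=='top' else slice(260,385))]=1
  for c,mk in(('red',((h<8)|(h>172))&(s>120)&(v>80)),('green',(h>45)&(h<80)&(s>100)&(v>60))):
    k,l,st,ce=cv2.connectedComponentsWithStats((mk&box).astype(np.uint8))
    for i in range(1,k):
      if st[i,4]>15:
        pts=np.argwhere(l==i)[:,::-1].astype(float);w=np.array([back(P,x,.018)[:2] for x in pts])
        m=w.mean(0);d=np.linalg.svd(w-m)[2][0];e=(w-m)@d
        print(n,c,st[i],'mean',m,'yaw',np.arctan2(d[1],d[0]),'ends',m+d*e.min(),m+d*e.max())
  wh=(s<60)&(v>120)&box
  k,l,st,ce=cv2.connectedComponentsWithStats(wh.astype(np.uint8))
  for i in range(1,k):
    if st[i,4]>15: print(n,'steel',st[i],ce[i],back(P,ce[i],.018))
E
```

```text
top lid [338. 186. 430. 263.] 0.68 5659
top case [339. 188. 436. 274.] 0.95 6352
top cracker_red [160. 199. 198. 233.] 0.97 523
top cracker_red [224. 202. 273. 234.] 0.76 523
top cracker_red [239. 138. 270. 184.] 0.55 530
top cracker_green [497. 173. 539. 215.] 0.75 1677
top cracker_green [236. 256. 291. 288.] 0.71 469
top latch [371. 246. 388. 273.] 0.76 243
top latch [333. 183. 437. 278.] 0.3 6220
[[346, 187], [433, 202], [423, 263], [338, 247]]
[[ 0.6495 -0.0563  0.0445]
 [ 0.6035 -0.2791  0.0445]
 [ 0.4474 -0.2474  0.0445]
 [ 0.4947 -0.031   0.0445]]
top red [230 204  23  14 115] mean [0.6001 0.223 ] yaw -2.086115433625839 ends [0.6151 0.2494] [0.5851 0.1966]
top red [224 227  24   6 116] mean [0.5495 0.2389] yaw -1.656854182665504 ends [0.5521 0.269 ] [0.5469 0.2086]
top green [245 257  22  15 121] mean [0.458  0.1875] yaw -2.078638428509784 ends [0.4728 0.214 ] [0.4439 0.1621]
top green [239 281  23   6 129] mean [0.4058 0.204 ] yaw -1.6330176461328239 ends [0.4076 0.2325] [0.4039 0.1739]
top steel [248 215  26  19 211] [261.1517 226.3744] [0.556  0.1704 0.018 ]
top steel [262 
[... 523 characters left out ...]
.272   0.0445]
 [ 0.4525 -0.243   0.0445]
 [ 0.4939 -0.0238  0.0445]
 [ 0.6411 -0.0594  0.0445]]
side red [271 310  22  19 186] mean [0.5958 0.2275] yaw 1.1110842213030923 ends [0.5816 0.1988] [0.6104 0.257 ]
side red [292 317  15  20 142] mean [0.5473 0.2395] yaw 1.4934191423221241 ends [0.545  0.2097] [0.5495 0.2687]
side green [332 311  20  19 175] mean [0.4546 0.1924] yaw 1.1294906083834362 ends [0.441  0.1636] [0.4686 0.2221]
side green [355 318  13  21 140] mean [0.404  0.2039] yaw 1.5434589035160027 ends [0.4032 0.1731] [0.4048 0.2348]
side steel [290 297  25  21 214] [304.6636 305.8084] [0.5545 0.1724 0.018 ]
side steel [350 298  23  21 213] [363.5023 306.8873] [0.4138 0.1371 0.018 ]
```

View pics/crop1.png

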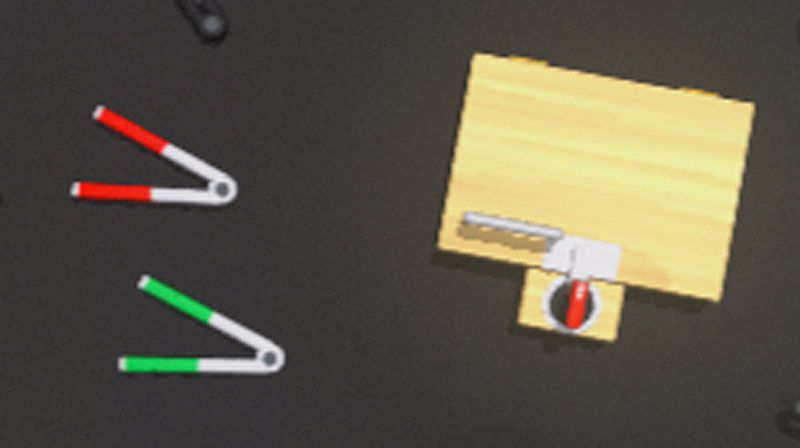

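The crop confirms it: the red-grip (crop 150,160) and green-grip (crop 200,325) nutcrackers have pivots to the right, towards -y. The black one at the top edge is a look-alike, and the latch bar lies along the case x. Next is a pose fit and a move planner.

```bash
cat >> h.py <<'E'
C=np.array([.548,-.1515]);CY=-.195   # case centre, yaw
def cw(x,y,z):
    c,s=np.cos(CY),np.sin(CY);return np.array([C[0]+c*x-s*y,C[1]+s*x+c*y,z])
def pose():
    s=bot.observe();w,x,y,z=s['tool_rot'];phi=np.arctan2(2*(x*y+w*z),1-2*(y*y+z*z))
    return np.array(s['position']),phi,s
def wrap(a): return (a+np.pi)%(2*np.pi)-np.pi
def plan(*targets):  # (xyz, phi) each, printed relative to the previous one
    P,f,s=pose()
    print('t',round(float(s['time_s']),1),'P',np.round(P,4),'phi',round(float(f),3),'q',np.round(s['joint_pos'],2),'open mm',round(float(s['opening'])*92,1),'grip',round(float(s['grip_force']),1),'F',np.round(s['wrist_force'],1))
    for X,g in targets:
        d=np.array(X)-P;c,sn=np.cos(f),np.sin(f)
        print('  slide',np.round([d[0]*c+d[1]*sn,d[0]*sn-d[1]*c,-d[2]]*np.array(1000.)).astype(int).tolist(),'yaw',round(float(-wrap(g-f)),3),'->',np.round(X,3),round(g,3))
        P,f=np.array(X),g
E
python3 - <<'E'
from h import *
A=.0
k=cw(-.105,0,.0);print(k)
plan((k+[0,0,.16],CY),(k+[0,0,.057],CY))
E
```

```text
[ 0.44498999 -0.13115451  0.        ]
t 1.8 P [ 0.1976 -0.4864  0.2267] phi 0.386 q [-1.33  0.34  1.52 -0.    1.28 -0.15] open mm 92.3 grip 0.0 F [-0.1 -0.4  0.2]
  slide [363, -236, 67] yaw 0.581 -> [ 0.445 -0.131  0.16 ] -0.195
  slide [0, 0, 103] yaw -0.0 -> [ 0.445 -0.131  0.057] -0.195
```

>>> send_rows(slide=[[60, -20, 0], [110, -50, 0], [155, -85, 0], [200, -118, 0], [200, -118, 0]], yaw=[0, 0, 0, 0, 0], fingers=[44, 44, 44, 44, 44])

```text
time_s: 2.42
position: [0.3399, -0.299, 0.227]
tool_rot: [-0.0, 0.981, 0.194, 0.0]
wrist_force: [0.4, -0.1, -0.4]
opening: 0.51
grip_force: 0.0
```

>>> send_rows(slide=[[45, -30, 20], [90, -65, 40], [130, -95, 60], [163, -118, 67], [163, -118, 67]], yaw=[0.15, 0.3, 0.45, 0.581, 0.581], fingers=[44, 44, 44, 44, 44])

```text
time_s: 3.05
position: [0.4457, -0.1302, 0.1591]
tool_rot: [-0.0, 0.995, -0.096, -0.0]
wrist_force: [0.5, 0.1, 0.0]
opening: 0.479
grip_force: 0.0
```

```bash
python3 - <<'E'
from h import *
k=cw(-.105,0,.0)
for n in('top','side'):
    p=bot.get_image(n)
    for q,z in[('latch_grip',.0695)]:
        for r in bot.mark_of(p,q)[:2]: print(n,q,np.round(r['point']),round(r['confidence'],2),back(p,r['point'],z))
    print(proj(p,k+[0,0,.0695]))
    # red knob pixels
    hsv=cv2.cvtColor(p['pixels'],cv2.COLOR_RGB2HSV).astype(int);h,s,v=hsv[...,0],hsv[...,1],hsv[...,2]
    m=((h<8)|(h>172))&(s>120)&(v>80);u=proj(p,k+[0,0,.08]).astype(int)
    b=np.zeros_like(m);b[u[1]-18:u[1]+18,u[0]-18:u[0]+18]=1
    pts=np.argwhere(m&b)[:,::-1]
    if len(pts): print('red',len(pts),back(p,pts.mean(0),.078))
    save(p,n+'1')
plan((k+[0,0,.057],CY))
E
```

```text
[378.62380439 265.31834925]
side latch_grip [375. 223.] 0.84 [ 0.4448656  -0.12675339  0.0695    ]
[374.99119893 222.21209722]
red 122 [ 0.44100272 -0.12129883  0.078     ]
t 3.2 P [ 0.4448 -0.1325  0.1599] phi -0.196 q [-0.45  0.3   1.79 -0.    1.05  1.31] open mm 44.2 grip 0.0 F [ 0.6 -0.8 -0.8]
  slide [0, -1, 103] yaw -0.001 -> [ 0.445 -0.131  0.057] -0.195
```

>>> send_rows(slide=[[0, -1, 40], [0, -1, 75], [0, -1, 100], [0, -1, 102], [0, -1, 102]], yaw=[0, 0, 0, 0, 0], fingers=[44, 44, 44, 44, 44])

```text
time_s: 3.88
position: [0.4456, -0.1312, 0.0585]
tool_rot: [0.0, 0.995, -0.098, 0.001]
wrist_force: [-0.0, -0.1, 0.1]
opening: 0.478
grip_force: 0.0
```

>>> send_rows(slide=[[0, 0, 0], [0, 0, 0], [0, 0, 0], [0, 0, 0], [0, 0, 0]], yaw=[0, 0, 0, 0, 0], fingers=[4, 4, 4, 4, 4])

```text
time_s: 4.5
position: [0.4453, -0.132, 0.0581]
tool_rot: [0.002, 0.995, -0.097, 0.0]
wrist_force: [-4.4, -10.1, 1.8]
opening: 0.127
grip_force: 30.0
```

```bash
python3 - <<'E'
from h import *
plan()
E
```

```text
t 4.5 P [ 0.4453 -0.132   0.0581] phi -0.194 q [-0.45  0.45  1.9  -0.    0.78  1.32] open mm 11.7 grip 30.0 F [ -4.4 -10.1   1.8]
```

>>> send_rows(slide=[[0, 1, 0], [0, 1, 0], [0, 1, 0], [0, 1, 0], [0, 1, 0]], yaw=[0, -0.18, -0.36, -0.54, -0.72], fingers=[4, 4, 4, 4, 4])

```text
time_s: 5.12
position: [0.4454, -0.1327, 0.0581]
tool_rot: [0.001, 0.965, 0.262, 0.0]
wrist_force: [-1.7, -9.7, 0.9]
opening: 0.126
grip_force: 30.0
```

>>> send_rows(slide=[[0, 0, 0], [0, 0, 0], [0, 0, 0], [0, 0, 0], [0, 0, 0]], yaw=[-0.18, -0.36, -0.54, -0.72, -0.86], fingers=[4, 4, 4, 4, 4])

```text
time_s: 5.75
position: [0.446, -0.1331, 0.0581]
tool_rot: [0.002, 0.768, 0.64, -0.0]
wrist_force: [-0.5, -9.7, -0.0]
opening: 0.133
grip_force: 30.6
```

>>> send_rows(slide=[[0, 0, 0], [0, 0, 0], [0, 0, 0], [0, 0, 0], [0, 0, 0]], yaw=[0, 0, 0, 0, 0], fingers=[4, 44, 44, 44, 44])

```text
time_s: 6.38
position: [0.4451, -0.131, 0.0577]
tool_rot: [-0.0, 0.77, 0.638, -0.0]
wrist_force: [0.2, 0.5, 0.2]
opening: 0.471
grip_force: 0.0
```

>>> send_rows(slide=[[0, 0, -30], [0, 0, -60], [0, 0, -103], [0, 0, -103], [0, 0, -103]], yaw=[0, 0, 0, 0, 0], fingers=[44, 44, 44, 44, 44])

```text
time_s: 7.0
position: [0.4447, -0.1309, 0.1602]
tool_rot: [-0.0, 0.77, 0.638, -0.0]
wrist_force: [-1.0, 0.1, 0.2]
opening: 0.479
grip_force: 0.0
```

```bash
python3 - <<'E'
from h import *
p=bot.get_image('side');u=proj(p,cw(-.05,.03,.06)).astype(int)
cv2.imwrite('pics/s2.png',cv2.resize(p['pixels'][u[1]-60:u[1]+60,u[0]-80:u[0]+80,::-1],(640,480),interpolation=cv2.INTER_CUBIC));print(u)
for r in bot.mark_of(p,'lid_handle')[:2]: print(r['point'],back(p,r['point'],.0785))
hd=cw(-.054,.06,0);print(hd)
plan((hd+[0,0,.16],CY+np.pi/2),(hd+[0,0,.0655],CY+np.pi/2))
E
```

```text
[352 225]
[347.5, 220.6] [ 0.5167746  -0.10675406  0.0785    ]
[ 0.50664942 -0.08217375  0.        ]
t 7.1 P [ 0.4443 -0.1308  0.1595] phi 1.385 q [-0.45  0.3   1.79 -0.    1.05 -0.27] open mm 44.5 grip 0.0 F [-0.2  0.2 -0.9]
  slide [59, 52, 0] yaw 0.009 -> [ 0.507 -0.082  0.16 ] 1.376
  slide [0, 0, 94] yaw -0.0 -> [ 0.507 -0.082  0.066] 1.376
```

View pics/s2.png

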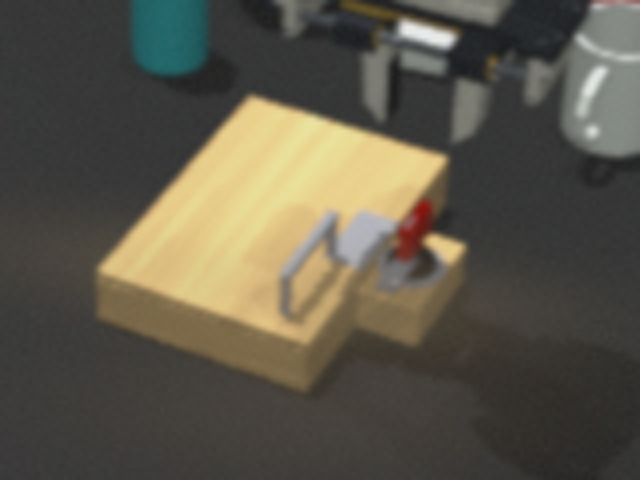

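The knob is open: bar and tongue (crop 400,270) now lie along case +y. The handle bar runs from crop (287,275) to (333,215).

```bash
python3 - <<'E'
from h import *
p=bot.get_image('side')
for u in((343.75,233.75),(355.25,218.75),(349.5,226.2)): print(back(p,u,.0785))
print([proj(p,cw(-.054,y,.0785)) for y in(.025,.06,.095)])
t=bot.get_image('top');print([proj(t,cw(-.054,y,.0785)) for y in(.025,.06,.095)],back(t,(345.3,237.8),.0785),back(t,(375,243.4),.0785))
E
```

```text
[ 0.51297785 -0.05032789  0.0785    ]
[ 0.49830741 -0.12026935  0.0785    ]
[ 0.50580152 -0.08498739  0.0785    ]
[array([354.37402254, 219.48583094]), array([348.94376841, 226.78764754]), array([343.35296595, 234.30534621])]
[array([372.37151034, 243.51657336]), array([358.52094288, 241.20596101]), array([344.69276736, 238.89908418])] [ 0.51613732 -0.04943834  0.0785    ] [ 0.49996759 -0.12306726  0.0785    ]
```

```bash
sed -i 's/^C=.*/C=np.array([.5478,-.154]);CY=-.20/' h.py; python3 - <<'E'
from h import *
hd=cw(-.054,.06,0);print(hd)
plan((hd+[0,0,.0655],CY+np.pi/2))
R=np.hypot(.135,.042);a=np.arctan2(.042,.135)
th=np.arange(0,1.51,.1);dx=R*(np.cos(a)-np.cos(a+th))*1000;dz=R*(np.sin(a+th)-np.sin(a))*1000
for t,x,z in zip(th,dx,dz): print(round(t,2),round(x),round(z))
E
```

```text
[ 0.50679656 -0.08446786  0.        ]
t 7.2 P [ 0.4445 -0.1309  0.1596] phi 1.385 q [-0.45  0.3   1.79 -0.    1.06 -0.27] open mm 44.4 grip 0.0 F [-0.1  0.   0.4]
  slide [57, 53, 94] yaw 0.014 -> [ 0.507 -0.084  0.066] 1.371
0.0 0 0
0.1 5 13
0.2 11 26
0.3 18 38
0.4 27 49
0.5 37 60
0.6 47 69
0.7 59 77
0.8 71 84
0.9 84 90
1.0 97 94
1.1 111 97
1.2 125 99
1.3 139 99
1.4 153 98
1.5 167 96
```

>>> send_rows(slide=[[57, 53, 0], [57, 53, 20], [57, 53, 60], [57, 53, 94], [57, 53, 94]], yaw=[0.014, 0.014, 0.014, 0.014, 0.014], fingers=[44, 44, 44, 44, 44])

```text
time_s: 7.82
position: [0.5056, -0.0842, 0.064]
tool_rot: [-0.003, 0.774, 0.633, -0.002]
wrist_force: [-0.4, -0.7, -0.6]
opening: 0.482
grip_force: 0.0
```

>>> send_rows(slide=[[0, 0, 0], [0, 0, 0], [0, 0, 0], [0, 0, 0], [0, 0, 0]], yaw=[0, 0, 0, 0, 0], fingers=[3, 3, 3, 3, 3])

```text
time_s: 8.45
position: [0.5087, -0.0853, 0.0674]
tool_rot: [0.001, 0.774, 0.633, 0.001]
wrist_force: [2.0, -0.6, 2.6]
opening: 0.098
grip_force: 30.0
```

```bash
python3 - <<'E'
from h import *
plan()
E
```

```text
t 8.4 P [ 0.5087 -0.0853  0.0674] phi 1.371 q [-0.31  0.51  1.76  0.    0.87 -0.11] open mm 9.0 grip 30.0 F [ 2.  -0.6  2.6]
```

>>> send_rows(slide=[[0, 5, -13], [0, 11, -26], [0, 18, -38], [0, 27, -49], [0, 37, -60]], yaw=[0, 0, 0, 0, 0], fingers=[3, 3, 3, 3, 3])

```text
time_s: 9.07
position: [0.5423, -0.0925, 0.1267]
tool_rot: [-0.002, 0.774, 0.633, -0.002]
wrist_force: [-2.8, -4.1, -3.1]
opening: 0.096
grip_force: 30.0
```

>>> send_rows(slide=[[0, 10, -9], [0, 22, -17], [0, 34, -24], [0, 47, -30], [0, 60, -34]], yaw=[0, 0, 0, 0, 0], fingers=[3, 3, 3, 3, 3])

```text
time_s: 9.7
position: [0.6018, -0.1053, 0.1629]
tool_rot: [0.0, 0.774, 0.633, -0.002]
wrist_force: [-6.1, -4.8, 4.7]
opening: 0.095
grip_force: 30.0
```

```bash
python3 - <<'E'
from h import *
plan()
E
```

```text
t 9.7 P [ 0.6018 -0.1053  0.1629] phi 1.371 q [-0.3   0.55  1.37 -0.    1.23 -0.1 ] open mm 8.7 grip 30.0 F [-6.1 -4.8  4.7]
```

>>> send_rows(slide=[[0, 14, -3], [0, 28, -5], [0, 42, -5], [0, 56, -4], [0, 70, -2]], yaw=[0, 0, 0, 0, 0], fingers=[3, 3, 3, 3, 3])

```text
time_s: 10.32
position: [0.671, -0.1201, 0.1641]
tool_rot: [0.001, 0.774, 0.633, -0.001]
wrist_force: [-5.3, -7.5, 1.4]
opening: 0.094
grip_force: 30.0
```

>>> send_rows(slide=[[0, 0, 0], [0, 0, 0], [0, 0, 0], [0, 0, 0], [0, 0, 0]], yaw=[0, 0, 0, 0, 0], fingers=[3, 18, 18, 18, 18])

```text
time_s: 10.95
position: [0.6714, -0.1178, 0.1627]
tool_rot: [-0.0, 0.774, 0.633, -0.0]
wrist_force: [-0.2, -0.7, 0.2]
opening: 0.199
grip_force: 0.0
```

```bash
python3 - <<'E'
from h import *
plan()
p=bot.get_image('side');save(p,'s3')
cv2.imwrite('pics/s3.png',cv2.resize(p['pixels'][100:350,220:470,::-1],(600,600),interpolation=cv2.INTER_CUBIC))
E
```

```text
t 10.9 P [ 0.6714 -0.1178  0.1627] phi 1.371 q [-0.29  0.68  1.13  0.    1.33 -0.09] open mm 18.3 grip 0.0 F [-0.2 -0.7  0.2]
```

View pics/s3.png

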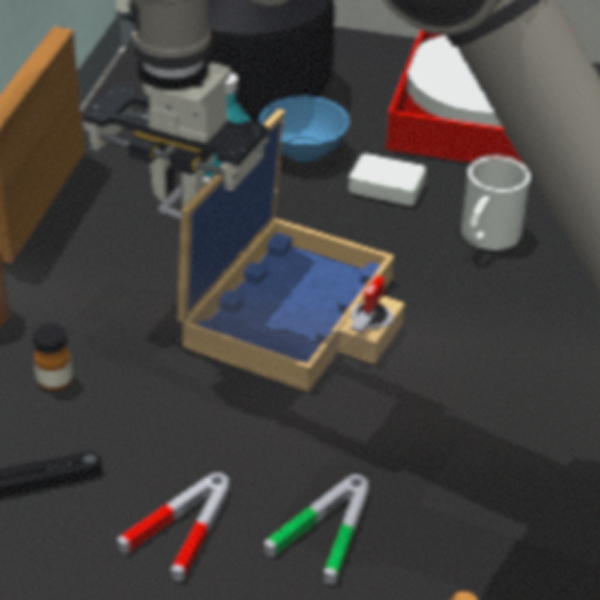

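The lid stands upright, the case is empty and the latch is open. Red (crop 180,520) and green (320,525) are unmoved. Retreat upwards and measure the nutcrackers again.

>>> send_rows(slide=[[0, 0, -30], [0, 0, -60], [0, 0, -90], [0, 0, -90], [0, 0, -90]], yaw=[0, 0, 0, 0, 0], fingers=[18, 18, 18, 18, 18])

```text
time_s: 11.62
position: [0.671, -0.118, 0.2516]
tool_rot: [-0.001, 0.774, 0.633, -0.0]
wrist_force: [0.9, 0.1, -0.2]
opening: 0.194
grip_force: 0.0
```

```bash
cat >> h.py <<'E'
def crackers(views=('top','side'),verbose=1):
    out={}
    for n in views:
        P=bot.get_image(n);hsv=cv2.cvtColor(P['pixels'],cv2.COLOR_RGB2HSV).astype(int);h,s,v=hsv[...,0],hsv[...,1],hsv[...,2]
        for c,mk in(('red',((h<8)|(h>172))&(s>120)&(v>80)),('green',(h>45)&(h<80)&(s>100)&(v>60))):
            k,l,st,ce=cv2.connectedComponentsWithStats(mk.astype(np.uint8));a=[]
            for i in range(1,k):
                if 50<st[i,4]<400:
                    w=np.array([back(P,x,.018)[:2] for x in np.argwhere(l==i)[:,::-1].astype(float)]);m=w.mean(0)
                    if .3<m[0]<.75 and -.0<m[1]<.4:
                        d=np.linalg.svd(w-m)[2][0];a.append((m,d))
            if len(a)!=2: print(n,c,'grips seen',len(a));continue
            (m1,d1),(m2,d2)=a
            mid=(m1+m2)/2
            t=np.linalg.solve(np.c_[d1,-d2],m2-m1);X=m1+d1*t[0]
            d1*=np.sign(d1@(m1-X));d2*=np.sign(d2@(m2-X));b=d1+d2;b/=np.linalg.norm(b)
            ang=abs(wrap(np.arctan2(*d1[::-1])-np.arctan2(*d2[::-1])))
            if verbose: print(n,c,'mid',mid.round(4),'bis',np.arctan2(b[1],b[0]).round(3),'angle',round(ang,3),'X',X.round(4),'sep',np.linalg.norm(m1-m2).round(4),'dist',np.linalg.norm(mid-X).round(4))
            out[n,c]=(mid,b)
    return out
E
python3 - <<'E'
from h import *
o=crackers()
p=bot.get_image('top');print('pivots',back(p,(269.4,228.75),.018),back(p,(284,281.6),.018))
plan()
# case felt: blue mask check
hsv=cv2.cvtColor(p['pixels'],cv2.COLOR_RGB2HSV).astype(int);m=(hsv[...,0]>100)&(hsv[...,0]<125)&(hsv[...,1]>90)
cv2.imwrite('pics/t4.png',cv2.resize(p['pixels'][165:285,310:470,::-1],(800,600),interpolation=cv2.INTER_CUBIC))
E
```

```text
top red mid [0.5748 0.2308] bis 1.267 angle 0.424 X [0.538  0.1135] sep 0.0529 dist 0.123
top green mid [0.4321 0.1957] bis 1.29 angle 0.434 X [0.3977 0.0762] sep 0.0548 dist 0.1244
side red mid [0.5715 0.2336] bis 1.308 angle 0.368 X [0.5366 0.1038] sep 0.05 dist 0.1344
side green mid [0.4292 0.1981] bis 1.336 angle 0.412 X [0.4003 0.0772] sep 0.052 dist 0.1243
pivots [0.54904096 0.1486592  0.018     ] [0.40856026 0.11333818 0.018     ]
t 11.8 P [ 0.6709 -0.118   0.2511] phi 1.371 q [-0.29  0.63  0.97 -0.    1.53 -0.09] open mm 18.2 grip 0.0 F [ 0.3 -0.5 -0.1]
```

View pics/t4.png

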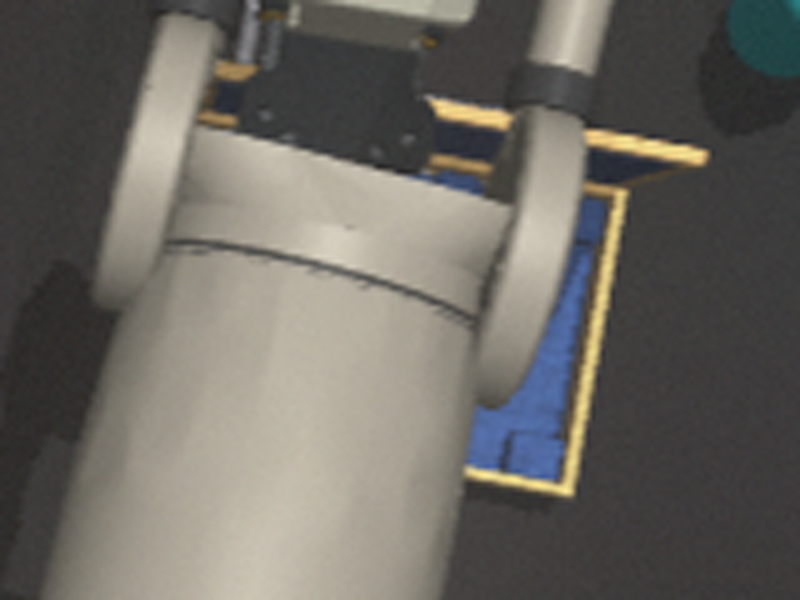

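```bash
python3 - <<'E'
from h import *
plan(([.565,.2035,.12],1.285),([.565,.2035,.005],1.285))
E
```

```text
t 11.8 P [ 0.6709 -0.118   0.2511] phi 1.371 q [-0.29  0.63  0.97 -0.    1.53 -0.09] open mm 18.2 grip 0.0 F [ 0.3 -0.5 -0.1]
  slide [294, -168, 131] yaw 0.086 -> [0.565 0.204 0.12 ] 1.285
  slide [0, 0, 115] yaw -0.0 -> [0.565 0.204 0.005] 1.285
```

>>> send_rows(slide=[[40, -20, 0], [90, -45, 0], [140, -75, 0], [190, -105, 0], [230, -130, 0]], yaw=[0, 0, 0, 0, 0], fingers=[76, 76, 76, 76, 76])

```text
time_s: 12.4
position: [0.5884, 0.1352, 0.2519]
tool_rot: [-0.0, 0.774, 0.633, -0.001]
wrist_force: [0.9, -0.6, 0.8]
opening: 0.694
grip_force: 0.0
```

>>> send_rows(slide=[[30, -20, 30], [64, -38, 70], [64, -38, 110], [64, -38, 131], [64, -38, 131]], yaw=[0.086, 0.086, 0.086, 0.086, 0.086], fingers=[76, 76, 76, 76, 76])

```text
time_s: 13.02
position: [0.5636, 0.2031, 0.1193]
tool_rot: [-0.001, 0.801, 0.599, -0.002]
wrist_force: [-0.0, -0.4, -0.3]
opening: 0.831
grip_force: 0.0
```

```bash
python3 - <<'E'
from h import *
o=crackers(('side',))
plan(([.565,.2035,.005],1.285))
p=bot.get_image('top');save(p,'t5')
cv2.imwrite('pics/t5.png',cv2.resize(p['pixels'][165:285,310:470,::-1],(800,600),interpolation=cv2.INTER_CUBIC))
E
```

```text
side red mid [0.5716 0.2345] bis 1.293 angle 0.398 X [0.5373 0.1145] sep 0.0503 dist 0.1248
side green mid [0.4291 0.1977] bis 1.347 angle 0.426 X [0.4025 0.0809] sep 0.0518 dist 0.1198
t 13.1 P [0.5647 0.2033 0.121 ] phi 1.285 q [ 0.22  0.58  1.45 -0.    1.12  0.5 ] open mm 76.0 grip 0.0 F [ 0.4 -0.  -0.1]
  slide [0, 0, 116] yaw -0.0 -> [0.565 0.204 0.005] 1.285
```

View pics/t5.png

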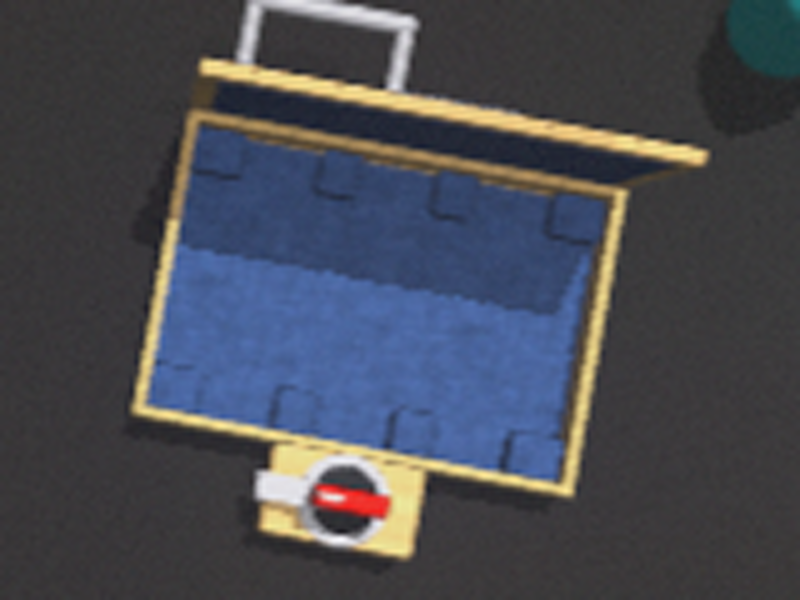

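The top crop shows the open, empty case; its rim corners are at crop (192,115), (625,188), (572,495) and (135,410). Now descend and pinch red.

>>> send_rows(slide=[[0, 0, 40], [0, 0, 80], [0, 0, 105], [0, 0, 116], [0, 0, 116]], yaw=[0, 0, 0, 0, 0], fingers=[76, 76, 76, 76, 76])

```text
time_s: 13.75
position: [0.5656, 0.2034, 0.0062]
tool_rot: [0.0, 0.801, 0.599, 0.0]
wrist_force: [-0.0, -0.3, -0.7]
opening: 0.826
grip_force: 0.0
```

>>> send_rows(slide=[[0, 0, 0], [0, 0, 0], [0, 0, 0], [0, 0, 0], [0, 0, 0]], yaw=[0, 0, 0, 0, 0], fingers=[60, 50, 40, 30, 20])

```text
time_s: 14.38
position: [0.5655, 0.2035, 0.0061]
tool_rot: [0.0, 0.801, 0.599, 0.0]
wrist_force: [0.3, 0.2, 2.9]
opening: 0.336
grip_force: 2.0
```

>>> send_rows(slide=[[0, 0, 0], [0, 0, 0], [0, 0, 0], [0, 0, 0], [0, 0, 0]], yaw=[0, 0, 0, 0, 0], fingers=[16, 16, 16, 16, 16])

```text
time_s: 15.0
position: [0.5652, 0.2034, 0.0059]
tool_rot: [0.0, 0.801, 0.599, 0.0]
wrist_force: [-1.0, 1.0, 5.1]
opening: 0.275
grip_force: 29.9
```

```bash
python3 - <<'E'
from h import *
plan()
p=bot.get_image('top')
c=np.array([back(p,(310+a/5,165+b/5),.036)[:2] for a,b in((192,115),(625,188),(572,495),(135,410))])
print(c.round(4),c.mean(0));
for i,j,o in((3,0,0),(2,1,0),(1,0,np.pi/2),(2,3,np.pi/2)):
    d=c[j]-c[i];print(np.linalg.norm(d),wrap(np.arctan2(d[1],d[0])-o))
q=bot.get_image('side')
print([proj(q,cw(x,y,.036)).round() for x,y in((.081,.115),(.081,-.115),(-.081,-.115),(-.081,.115))])
cv2.imwrite('pics/s5.png',cv2.resize(q['pixels'][170:370,230:430,::-1],(600,600),interpolation=cv2.INTER_CUBIC))
E
```

```text
t 15.0 P [0.5652 0.2034 0.0059] phi 1.285 q [0.22 0.72 1.55 0.   0.87 0.5 ] open mm 25.3 grip 29.9 F [-1.   1.   5.1]
[[ 0.6481 -0.0628]
 [ 0.6029 -0.2862]
 [ 0.4446 -0.2526]
 [ 0.495  -0.0285]] [ 0.54763879 -0.15752558]
0.1568795418261741 -0.22055243673497138
0.16181636813131567 -0.2091735610575296
0.22788195244835183 -0.19968344031641072
0.22967364352349762 -0.22129709368786177
[array([296., 235.]), array([333., 191.]), array([383., 206.]), array([349., 253.])]
```

View pics/s5.png

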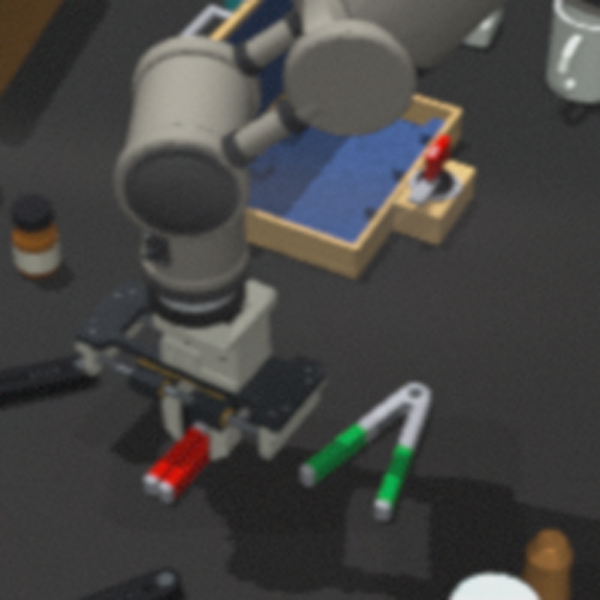

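```bash
sed -i 's/^C=.*/C=np.array([.5478,-.156]);CY=-.208/' h.py; python3 - <<'E'
from h import *
q=bot.get_image('side');P,f,s=pose()
for px in((281.5,332.5),(286.5,335)):
    t=back(q,px,.009)[:2]-P[:2];print('tip along/across tool',t@[np.cos(f),np.sin(f)],t@[np.sin(f),-np.cos(f)])
s=cw(0,.062,0);print(s)
plan(([.565,.2035,.126],1.285),([.555,.05,.126],CY),(s+[0,0,.126],CY),(s+[0,0,.012],CY))
E
```

```text
tip along/across tool 0.061384193755147594 0.0024497015215447795
tip along/across tool 0.06144450122204327 -0.012023228185162061
[ 0.56060321 -0.09533636  0.        ]
t 15.2 P [0.5652 0.2034 0.0059] phi 1.285 q [ 0.22  0.72  1.55 -0.    0.87  0.5 ] open mm 25.6 grip 29.9 F [-0.4  0.5  5.4]
  slide [0, 0, -120] yaw -0.0 -> [0.565 0.204 0.126] 1.285
  slide [-150, 34, 0] yaw 1.493 -> [0.555 0.05  0.126] -0.208
  slide [35, 141, 0] yaw -0.0 -> [ 0.561 -0.095  0.126] -0.208
  slide [0, 0, 114] yaw -0.0 -> [ 0.561 -0.095  0.012] -0.208
```

>>> send_rows(slide=[[0, 0, -30], [0, 0, -70], [0, 0, -110], [0, 0, -120], [0, 0, -120]], yaw=[0, 0, 0, 0, 0], fingers=[16, 16, 16, 16, 16])

```text
time_s: 15.78
position: [0.5647, 0.2033, 0.1249]
tool_rot: [-0.0, 0.801, 0.599, -0.001]
wrist_force: [-0.8, 0.2, -1.9]
opening: 0.278
grip_force: 29.8
```

>>> send_rows(slide=[[-30, 7, 0], [-60, 14, 0], [-90, 20, 0], [-120, 27, 0], [-150, 34, 0]], yaw=[0.16, 0.32, 0.48, 0.64, 0.8], fingers=[16, 16, 16, 16, 16])

```text
time_s: 16.4
position: [0.5539, 0.0489, 0.1231]
tool_rot: [-0.001, 0.971, 0.237, -0.002]
wrist_force: [-0.4, 0.4, -1.4]
opening: 0.277
grip_force: 29.8
```

>>> send_rows(slide=[[0, 0, 0], [0, 0, 0], [0, 0, 0], [0, 0, 0], [0, 0, 0]], yaw=[0.16, 0.32, 0.48, 0.64, 0.693], fingers=[16, 16, 16, 16, 16])

```text
time_s: 17.02
position: [0.554, 0.0498, 0.1231]
tool_rot: [0.0, 0.994, -0.105, -0.002]
wrist_force: [-0.1, 0.9, -2.5]
opening: 0.279
grip_force: 29.8
```

```bash
python3 - <<'E'
from h import *
s=cw(0,.062,0)
plan((s+[0,0,.126],CY),(s+[0,0,.012],CY))
for n in('side','top'):
    q=bot.get_image(n);P,f,_=pose()
    zt=P[2]-.0059+.018
    hsv=cv2.cvtColor(q['pixels'],cv2.COLOR_RGB2HSV).astype(int);h,sa,v=hsv[...,0],hsv[...,1],hsv[...,2]
    m=((h<8)|(h>172))&(sa>120)&(v>80);u=proj(q,P+[.05,0,0]).astype(int);b=np.zeros_like(m);b[u[1]-40:u[1]+40,u[0]-40:u[0]+40]=1
    pts=np.argwhere(m&b)[:,::-1].astype(float)
    if len(pts)>20:
        w=np.array([back(q,x,zt)[:2]-P[:2] for x in pts]);a=w@[np.cos(f),np.sin(f)];c=w@[np.sin(f),-np.cos(f)]
        print(n,len(pts),'along',np.percentile(a,[1,50,99]),'across',np.percentile(c,[1,50,99]))
    cv2.imwrite('pics/a_%s.png'%n,cv2.resize(q['pixels'][max(u[1]-60,0):u[1]+60,u[0]-80:u[0]+80,::-1],(480,360),interpolation=cv2.INTER_CUBIC))
a=np.vstack([cv2.imread('pics/a_side.png')[:300],cv2.imread('pics/a_top.png')[:300]]);cv2.imwrite('pics/six.png',a)
E
```

```text
t 17.0 P [0.554  0.0498 0.1231] phi -0.211 q [-0.05  0.5   1.58 -0.    1.07  1.73] open mm 25.6 grip 29.8 F [-0.1  0.9 -2.5]
  slide [37, 141, -3] yaw -0.003 -> [ 0.561 -0.095  0.126] -0.208
  slide [0, 0, 114] yaw -0.0 -> [ 0.561 -0.095  0.012] -0.208
```

View pics/six.png

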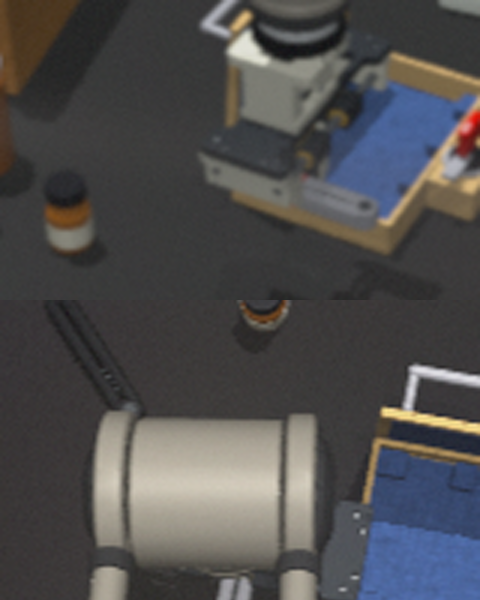

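Side view (upper half): red is held, with its pivot end at crop (362,205) pointing towards the latch side.

```bash
python3 - <<'E'
from h import *
q=bot.get_image('side');P,f,_=pose();u=proj(q,P+[.05,0,0]).astype(int)
for c in((362,205),(376,212)):
    w=back(q,(u[0]-80+c[0]/3,u[1]-60+c[1]/3),P[2]-.0059+.018)[:2]-P[:2]
    print(c,'along',w@[np.cos(f),np.sin(f)],'across',w@[np.sin(f),-np.cos(f)])
E
```

```text
(362, 205) along -0.06063999500437225 across -0.0020249491970437527
(376, 212) along -0.07455208003527572 across -0.004461364276600479
```

>>> send_rows(slide=[[15, 40, -3], [25, 80, -3], [35, 115, -3], [41, 141, -3], [41, 141, -3]], yaw=[0, 0, 0, 0, 0], fingers=[16, 16, 16, 16, 16])

```text
time_s: 17.8
position: [0.5659, -0.0982, 0.1275]
tool_rot: [-0.0, 0.994, -0.105, -0.001]
wrist_force: [-1.2, -0.6, -3.3]
opening: 0.277
grip_force: 29.8
```

>>> send_rows(slide=[[0, 0, 30], [0, 0, 60], [0, 0, 75], [0, 0, 75], [0, 0, 75]], yaw=[0, 0, 0, 0, 0], fingers=[16, 16, 16, 16, 16])

```text
time_s: 18.42
position: [0.5672, -0.0964, 0.0547]
tool_rot: [0.0, 0.995, -0.104, 0.001]
wrist_force: [1.2, -0.4, -1.8]
opening: 0.275
grip_force: 29.8
```

```bash
python3 - <<'E'
from h import *
s=cw(.0035,.062,0)
plan((s+[0,0,.0125],CY))
q=bot.get_image('side');P,f,_=pose();u=proj(q,cw(-.02,.06,.03)).astype(int);print(u)
cv2.imwrite('pics/s7.png',cv2.resize(q['pixels'][u[1]-60:u[1]+60,u[0]-80:u[0]+80,::-1],(640,480),interpolation=cv2.INTER_CUBIC))
E
```

```text
t 18.4 P [ 0.5672 -0.0964  0.0547] phi -0.208 q [-0.3   0.62  1.59 -0.    0.93  1.48] open mm 25.3 grip 29.8 F [ 1.2 -0.4 -1.8]
  slide [-3, 0, 42] yaw 0.0 -> [ 0.564 -0.096  0.012] -0.208
[337 235]
```

View pics/s7.png

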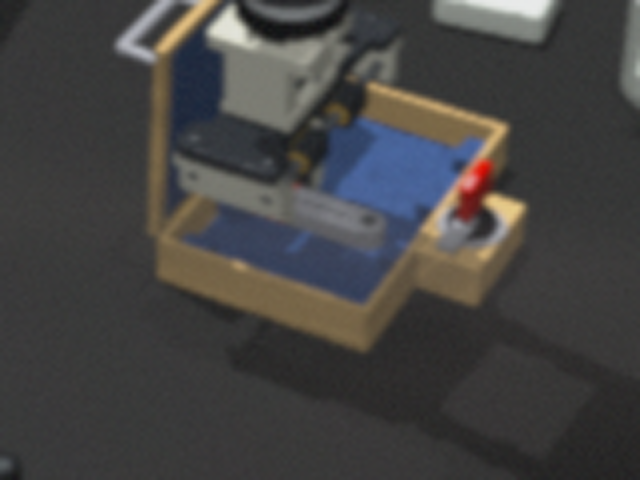

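>>> send_rows(slide=[[-2, 0, 10], [-2, 0, 20], [-2, 0, 28], [-2, 0, 28], [-2, 0, 28]], yaw=[0, 0, 0, 0, 0], fingers=[16, 16, 16, 16, 16])

```text
time_s: 19.1
position: [0.5646, -0.0962, 0.0257]
tool_rot: [0.0, 0.995, -0.104, 0.0]
wrist_force: [-1.0, -0.1, -1.8]
opening: 0.276
grip_force: 29.8
```

>>> send_rows(slide=[[0, 0, 5], [0, 0, 10], [0, 0, 13], [0, 0, 13], [0, 0, 13]], yaw=[0, 0, 0, 0, 0], fingers=[16, 16, 16, 16, 16])

```text
time_s: 19.73
position: [0.5645, -0.0962, 0.0128]
tool_rot: [0.0, 0.995, -0.104, 0.0]
wrist_force: [-0.4, -0.6, -2.1]
opening: 0.281
grip_force: 29.8
```

```bash
python3 - <<'E'
from h import *
plan()
E
```

```text
t 19.7 P [ 0.5645 -0.0962  0.0128] phi -0.208 q [-0.3   0.67  1.63 -0.    0.84  1.48] open mm 25.8 grip 29.8 F [-0.4 -0.6 -2.1]
```

>>> send_rows(slide=[[0, 0, 0], [0, 0, 0], [0, 0, 0], [0, 0, 0], [0, 0, 0]], yaw=[0, 0, 0, 0, 0], fingers=[38, 38, 38, 38, 38])

```text
time_s: 20.35
position: [0.5645, -0.0962, 0.0128]
tool_rot: [0.0, 0.995, -0.104, 0.0]
wrist_force: [-0.4, -0.1, 0.1]
opening: 0.412
grip_force: 0.0
```

>>> send_rows(slide=[[0, 0, -30], [0, 0, -70], [0, 0, -110], [0, 0, -117], [0, 0, -117]], yaw=[0, 0, 0, 0, 0], fingers=[38, 38, 38, 38, 38])

```text
time_s: 20.98
position: [0.5643, -0.0961, 0.1296]
tool_rot: [0.0, 0.995, -0.104, 0.0]
wrist_force: [-0.0, 0.5, -0.2]
opening: 0.421
grip_force: 0.0
```

```bash
python3 - <<'E'
from h import *
crackers(('side',))
plan(([.5,.05,.13],CY),([.4225,.1655,.13],1.31),([.4225,.1655,.005],1.31))
E
```

```text
side red grips seen 0
side green mid [0.4292 0.198 ] bis 1.335 angle 0.421 X [0.4008 0.0798] sep 0.0519 dist 0.1215
t 21.0 P [ 0.5638 -0.096   0.1287] phi -0.208 q [-0.3   0.52  1.53 -0.    1.1   1.48] open mm 37.9 grip 0.0 F [-0.4 -0.1 -0.1]
  slide [-93, -130, -1] yaw -0.0 -> [0.5  0.05 0.13] -0.208
  slide [-100, -97, 0] yaw -1.518 -> [0.422 0.166 0.13 ] 1.31
  slide [0, 0, 125] yaw -0.0 -> [0.422 0.166 0.005] 1.31
```

>>> send_rows(slide=[[-20, -35, 0], [-45, -75, 0], [-70, -110, 0], [-93, -130, 0], [-93, -130, 0]], yaw=[0, 0, 0, 0, 0], fingers=[38, 50, 60, 76, 76])

```text
time_s: 21.65
position: [0.4983, 0.0518, 0.1282]
tool_rot: [0.0, 0.995, -0.103, -0.002]
wrist_force: [0.1, -0.5, 0.1]
opening: 0.796
grip_force: 0.0
```

>>> send_rows(slide=[[-20, -20, 0], [-40, -40, 0], [-60, -60, 0], [-80, -80, 0], [-100, -97, 0]], yaw=[-0.16, -0.32, -0.48, -0.64, -0.8], fingers=[76, 76, 76, 76, 76])

```text
time_s: 22.28
position: [0.4225, 0.1658, 0.1288]
tool_rot: [0.0, 0.956, 0.294, -0.001]
wrist_force: [1.4, -0.2, -0.2]
opening: 0.832
grip_force: 0.0
```

>>> send_rows(slide=[[0, 0, 0], [0, 0, 0], [0, 0, 0], [0, 0, 0], [0, 0, 0]], yaw=[-0.16, -0.32, -0.48, -0.64, -0.718], fingers=[76, 76, 76, 76, 76])

```text
time_s: 22.9
position: [0.423, 0.1651, 0.1287]
tool_rot: [-0.0, 0.792, 0.61, -0.001]
wrist_force: [0.0, 0.2, 0.5]
opening: 0.834
grip_force: 0.0
```

```bash
python3 - <<'E'
from h import *
crackers(('side',))
plan(([.4225,.1655,.005],1.31))
t=bot.get_image('top');cv2.imwrite('pics/t8.png',cv2.resize(t['pixels'][165:285,310:470,::-1],(800,600),interpolation=cv2.INTER_CUBIC))
E
```

```text
side red grips seen 0
side green mid [0.4292 0.1984] bis 1.324 angle 0.418 X [0.3992 0.0797] sep 0.0519 dist 0.1224
t 22.9 P [0.4229 0.1651 0.1288] phi 1.315 q [ 0.2   0.33  1.85 -0.    0.96  0.46] open mm 76.1 grip 0.0 F [-0.5 -0.2 -1. ]
  slide [0, -1, 124] yaw 0.005 -> [0.422 0.166 0.005] 1.31
```

View pics/t8.png

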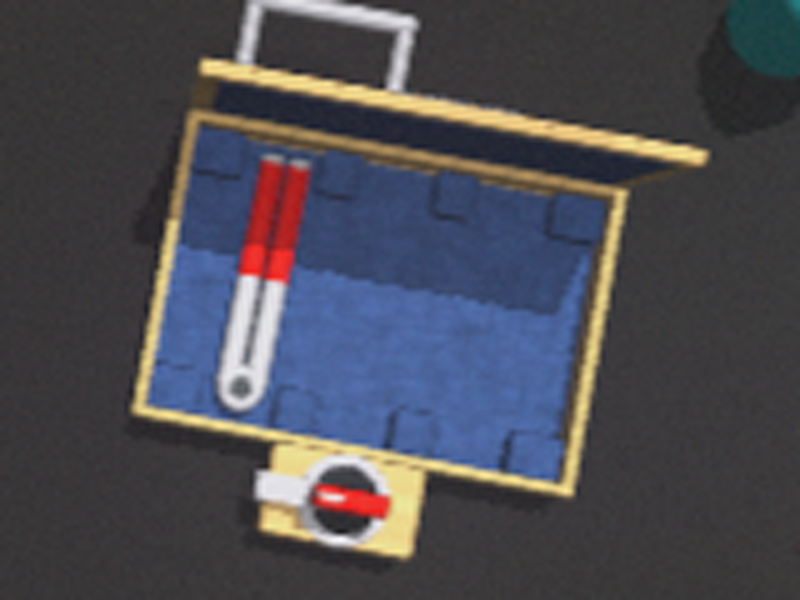

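Red lies shut and centred between the felt blocks in slot +62 (crop 260,280). Green next.

>>> send_rows(slide=[[0, -1, 40], [0, -1, 85], [0, -1, 115], [0, -1, 123], [0, -1, 123]], yaw=[0, 0, 0, 0, 0], fingers=[76, 76, 76, 76, 76])

```text
time_s: 23.62
position: [0.4218, 0.1659, 0.0066]
tool_rot: [-0.0, 0.793, 0.609, -0.0]
wrist_force: [-0.6, 0.6, 0.5]
opening: 0.828
grip_force: 0.0
```

>>> send_rows(slide=[[0, 0, 0], [0, 0, 0], [0, 0, 0], [0, 0, 0], [0, 0, 0]], yaw=[0, 0, 0, 0, 0], fingers=[60, 50, 40, 30, 20])

```text
time_s: 24.25
position: [0.4219, 0.1662, 0.007]
tool_rot: [0.0, 0.793, 0.609, 0.0]
wrist_force: [0.5, 0.4, 2.5]
opening: 0.327
grip_force: 2.0
```

>>> send_rows(slide=[[0, 0, 0], [0, 0, 0], [0, 0, 0], [0, 0, 0], [0, 0, 0]], yaw=[0, 0, 0, 0, 0], fingers=[16, 16, 16, 16, 16])

```text
time_s: 24.88
position: [0.4217, 0.1662, 0.0069]
tool_rot: [0.0, 0.793, 0.609, 0.0]
wrist_force: [0.0, 1.2, 6.2]
opening: 0.276
grip_force: 29.9
```

```bash
python3 - <<'E'
from h import *
s=cw(0,-.062,0)
P,f,_=pose();z0=P[2];print('z0',z0)
plan(([.4225,.1655,.13],1.31),([.51,.06,.13],CY),(s+[0,0,.13],CY),(s+[0,0,z0+.0065],CY))
q=bot.get_image('side')
hsv=cv2.cvtColor(q['pixels'],cv2.COLOR_RGB2HSV).astype(int);h,sa,v=hsv[...,0],hsv[...,1],hsv[...,2]
m=(h>45)&(h<80)&(sa>100)&(v>60);u=proj(q,P).astype(int);b=np.zeros_like(m);b[u[1]-40:u[1]+40,u[0]-40:u[0]+40]=1
w=np.array([back(q,x,.014)[:2]-P[:2] for x in np.argwhere(m&b)[:,::-1].astype(float)]);a=w@[np.cos(f),np.sin(f)];c=w@[np.sin(f),-np.cos(f)]
print(len(w),'along',np.percentile(a,[1,50,99]),'across',np.percentile(c,[1,50,99]))
E
```

```text
z0 0.006887513624509744
t 24.9 P [0.4217 0.1662 0.0069] phi 1.31 q [0.21 0.54 1.97 0.   0.64 0.47] open mm 25.4 grip 29.9 F [0.  1.2 6.2]
  slide [0, 1, -123] yaw -0.0 -> [0.422 0.166 0.13 ] 1.31
  slide [-79, 112, 0] yaw 1.518 -> [0.51 0.06 0.13] -0.208
  slide [82, 266, 0] yaw -0.0 -> [ 0.535 -0.217  0.13 ] -0.208
  slide [0, 0, 117] yaw -0.0 -> [ 0.535 -0.217  0.013] -0.208
237 along [-0.00193531  0.02990418  0.05626318] across [-0.01720738 -0.00086361  0.01430034]
```

>>> send_rows(slide=[[0, 0, -30], [0, 0, -70], [0, 0, -110], [0, 0, -123], [0, 0, -123]], yaw=[0, 0, 0, 0, 0], fingers=[16, 16, 16, 16, 16])

```text
time_s: 25.55
position: [0.4214, 0.1661, 0.1294]
tool_rot: [0.0, 0.793, 0.609, -0.0]
wrist_force: [1.1, 0.1, -2.6]
opening: 0.276
grip_force: 29.9
```

>>> send_rows(slide=[[-15, 22, 0], [-30, 45, 0], [-45, 67, 0], [-60, 90, 0], [-79, 112, 0]], yaw=[0.16, 0.32, 0.48, 0.64, 0.8], fingers=[16, 16, 16, 16, 16])

```text
time_s: 26.18
position: [0.5087, 0.0602, 0.1272]
tool_rot: [-0.001, 0.968, 0.25, -0.002]
wrist_force: [0.9, 0.3, -2.6]
opening: 0.277
grip_force: 29.9
```

>>> send_rows(slide=[[0, 0, 0], [0, 0, 0], [0, 0, 0], [0, 0, 0], [0, 0, 0]], yaw=[0.16, 0.32, 0.48, 0.64, 0.718], fingers=[16, 16, 16, 16, 16])

```text
time_s: 26.8
position: [0.5081, 0.0608, 0.1271]
tool_rot: [0.0, 0.994, -0.106, -0.002]
wrist_force: [-0.4, 0.3, -2.2]
opening: 0.277
grip_force: 29.9
```

```bash
python3 - <<'E'
from h import *
s=cw(.0,-.062,0)
plan((s+[0,0,.13],CY))
q=bot.get_image('side');P,f,_=pose();u=proj(q,P).astype(int);print(u)
for r in bot.mark_of(q,'cracker_green_pivot')[:3]:
    w=back(q,r['point'],P[2]-.0069+.009)[:2]-P[:2];print(r['point'],r['confidence'],w@[np.cos(f),np.sin(f)],w@[np.sin(f),-np.cos(f)])
for d in(.053,.057,.061): print(d,proj(q,[P[0]-d*np.cos(f),P[1]-d*np.sin(f),P[2]-.0069+.018])-u+[80,60])
cv2.imwrite('pics/s9.png',cv2.resize(q['pixels'][u[1]-60:u[1]+60,u[0]-80:u[0]+80,::-1],(640,480),interpolation=cv2.INTER_CUBIC))
E
```

```text
t 26.8 P [0.5081 0.0608 0.1271] phi -0.212 q [-0.03  0.43  1.7  -0.    1.02  1.75] open mm 25.5 grip 29.9 F [-0.4  0.3 -2.2]
  slide [85, 266, -3] yaw -0.004 -> [ 0.535 -0.217  0.13 ] -0.208
[334 247]
[358.7, 253.0] 0.56 -0.06191935722449967 0.0057346176241549855
0.053 [100.49862648  63.4941902 ]
0.057 [101.98669664  64.01000046]
0.061 [103.4775253  64.5267669]
```

View pics/s9.png

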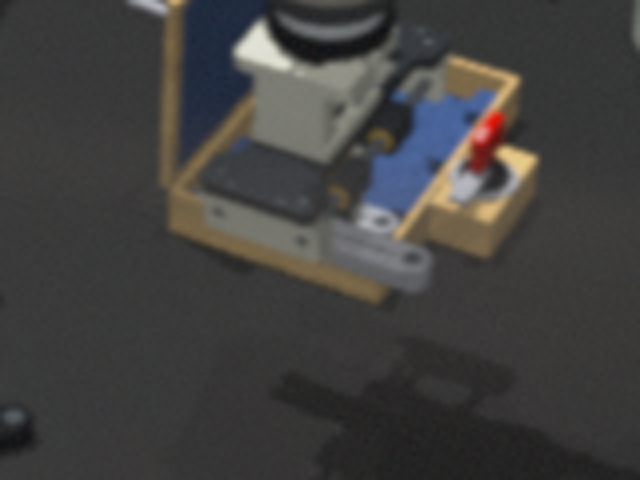

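Green is held, with its pivot at crop (412,258), 60 mm from the TCP, so the origin is 3 mm back.

>>> send_rows(slide=[[20, 50, -3], [40, 110, -3], [60, 165, -3], [75, 220, -3], [88, 266, -3]], yaw=[0, 0, 0, 0, 0], fingers=[16, 16, 16, 16, 16])

```text
time_s: 27.52
position: [0.5397, -0.2196, 0.1309]
tool_rot: [-0.0, 0.995, -0.103, -0.001]
wrist_force: [1.4, 0.6, -1.5]
opening: 0.279
grip_force: 29.9
```

>>> send_rows(slide=[[0, 0, 0], [0, 0, 30], [0, 0, 60], [0, 0, 75], [0, 0, 75]], yaw=[0, 0, 0, 0, 0], fingers=[16, 16, 16, 16, 16])

```text
time_s: 28.15
position: [0.5398, -0.2165, 0.0564]
tool_rot: [-0.001, 0.995, -0.103, -0.001]
wrist_force: [0.4, 0.5, -1.6]
opening: 0.278
grip_force: 29.9
```

```bash
python3 - <<'E'
from h import *
s=cw(.003,-.062,0)
plan((s+[0,0,.0135],CY))
E
```

```text
t 28.1 P [ 0.5398 -0.2165  0.0564] phi -0.207 q [-0.51  0.62  1.57  0.    0.95  1.26] open mm 25.6 grip 29.9 F [ 0.4  0.5 -1.6]
  slide [-2, 1, 43] yaw 0.001 -> [ 0.538 -0.217  0.014] -0.208
```

>>> send_rows(slide=[[-2, 1, 10], [-2, 1, 20], [-2, 1, 29], [-2, 1, 29], [-2, 1, 29]], yaw=[0, 0, 0, 0, 0], fingers=[16, 16, 16, 16, 16])

```text
time_s: 28.78
position: [0.5386, -0.2182, 0.0289]
tool_rot: [0.0, 0.995, -0.104, 0.0]
wrist_force: [1.0, -0.1, -2.7]
opening: 0.275
grip_force: 29.9
```

>>> send_rows(slide=[[0, 0, 5], [0, 0, 10], [0, 0, 13], [0, 0, 13], [0, 0, 13]], yaw=[0, 0, 0, 0, 0], fingers=[16, 16, 16, 16, 16])

```text
time_s: 29.4
position: [0.5384, -0.2182, 0.0158]
tool_rot: [0.0, 0.995, -0.104, 0.0]
wrist_force: [-0.3, 0.4, -1.4]
opening: 0.278
grip_force: 29.9
```

```bash
python3 - <<'E'
from h import *
plan()
E
```

```text
t 29.4 P [ 0.5384 -0.2182  0.0158] phi -0.208 q [-0.52  0.68  1.6  -0.    0.86  1.26] open mm 25.6 grip 29.9 F [-0.3  0.4 -1.4]
```

>>> send_rows(slide=[[0, 0, 2], [0, 0, 2], [0, 0, 2], [0, 0, 2], [0, 0, 2]], yaw=[0, 0, 0, 0, 0], fingers=[16, 16, 38, 38, 38])

```text
time_s: 30.02
position: [0.5385, -0.2182, 0.0139]
tool_rot: [0.0, 0.995, -0.104, 0.0]
wrist_force: [-0.4, -0.2, 0.2]
opening: 0.411
grip_force: 0.0
```

>>> send_rows(slide=[[0, 0, 0], [0, 0, -30], [0, 0, -80], [0, 0, -140], [0, 0, -200]], yaw=[0, 0, 0, 0, 0], fingers=[38, 38, 38, 38, 38])

```text
time_s: 30.65
position: [0.5381, -0.218, 0.2156]
tool_rot: [0.0, 0.995, -0.104, -0.0]
wrist_force: [0.5, -0.6, 0.2]
opening: 0.413
grip_force: 0.0
```

>>> send_rows(slide=[[-50, 0, -50], [-100, 0, -50], [-100, 0, -50], [-100, 0, -50], [-100, 0, -50]], yaw=[-0.16, -0.32, -0.48, -0.64, -0.8], fingers=[18, 18, 18, 18, 18])

```text
time_s: 31.28
position: [0.4403, -0.1974, 0.264]
tool_rot: [0.0, 0.956, 0.294, 0.0]
wrist_force: [-0.1, -0.0, 0.2]
opening: 0.195
grip_force: 0.0
```

```bash
python3 - <<'E'
from h import *
plan(([.6714,-.118,.265],1.371),([.6714,-.118,.1627],1.371))
q=bot.get_image('side');u=proj(q,cw(0,-.02,.05)).astype(int)
cv2.imwrite('pics/s10.png',cv2.resize(q['pixels'][u[1]-60:u[1]+60,u[0]-80:u[0]+80,::-1],(640,480),interpolation=cv2.INTER_CUBIC))
E
```

```text
t 31.3 P [ 0.4403 -0.1974  0.264 ] phi 0.597 q [-0.58  0.23  1.57 -0.    1.34  0.39] open mm 18.0 grip 0.0 F [-0.1 -0.   0.2]
  slide [236, 64, -1] yaw -0.774 -> [ 0.671 -0.118  0.265] 1.371
  slide [0, 0, 102] yaw -0.0 -> [ 0.671 -0.118  0.163] 1.371
```

View pics/s10.png

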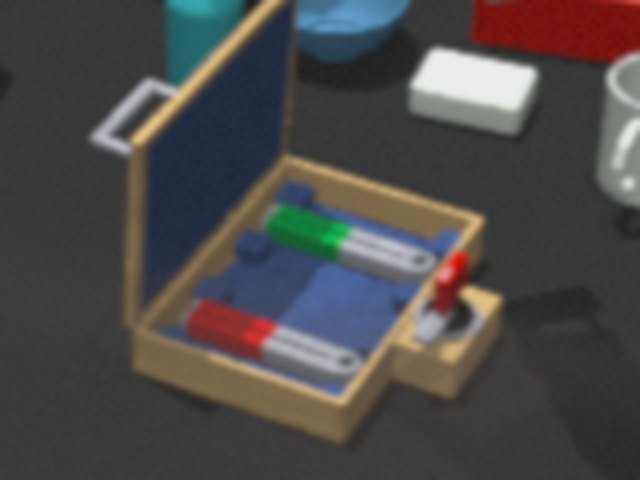

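Both nutcrackers lie shut between the blocks: green at crop (345,240) in slot -62, red at (270,335) in slot +62. No yellow one was seen in either opening view. Now back to the handle.

>>> send_rows(slide=[[50, 14, 0], [100, 28, 0], [150, 42, 0], [195, 54, 0], [236, 64, -1]], yaw=[-0.16, -0.32, -0.48, -0.64, -0.774], fingers=[20, 20, 20, 20, 20])

```text
time_s: 31.95
position: [0.6734, -0.1181, 0.2643]
tool_rot: [-0.0, 0.775, 0.632, -0.0]
wrist_force: [0.2, -0.1, 0.3]
opening: 0.219
grip_force: 0.0
```

```bash
python3 - <<'E'
from h import *
plan(([.6714,-.1185,.1627],1.371))
q=bot.get_image('side');P,f,_=pose()
print('bar model',cw(.081-np.hypot(.135,.042)*np.cos(1.5+.3016),.06,.0365+np.hypot(.135,.042)*np.sin(1.8016)))
for r in bot.mark_of(q,'lid_handle')[:2]: print(r['point'],r['confidence'],back(q,r['point'],.174))
E
```

```text
t 31.9 P [ 0.6734 -0.1181  0.2643] phi 1.368 q [-0.29  0.63  0.94 -0.    1.57 -0.08] open mm 20.2 grip 0.0 F [ 0.2 -0.1  0.3]
  slide [-1, -2, 102] yaw -0.003 -> [ 0.671 -0.118  0.163] 1.371
bar model [ 0.67108985 -0.12069889  0.1741334 ]
[298.6, 178.2] 0.76 [ 0.66133252 -0.13205974  0.174     ]
[376.6, 224.0] 0.56 [0.4185531  0.00171071 0.174     ]
```

>>> send_rows(slide=[[-2, -2, 0], [-2, -2, 30], [-2, -2, 60], [-2, -2, 90], [-2, -2, 102]], yaw=[0, 0, 0, 0, 0], fingers=[20, 20, 20, 20, 20])

```text
time_s: 32.67
position: [0.6679, -0.1212, 0.1617]
tool_rot: [-0.001, 0.777, 0.63, -0.001]
wrist_force: [-0.2, 0.5, -0.2]
opening: 0.221
grip_force: 0.0
```

>>> send_rows(slide=[[0, 0, 0], [0, 0, 0], [0, 0, 0], [0, 0, 0], [0, 0, 0]], yaw=[0, 0, 0, 0, 0], fingers=[20, 3, 3, 3, 3])

```text
time_s: 33.3
position: [0.6707, -0.1209, 0.1647]
tool_rot: [0.002, 0.776, 0.631, 0.001]
wrist_force: [1.4, -1.5, 6.8]
opening: 0.095
grip_force: 30.0
```

```bash
python3 - <<'E'
from h import *
plan()
E
```

```text
t 33.3 P [ 0.6707 -0.1209  0.1647] phi 1.366 q [-0.29  0.68  1.13 -0.    1.33 -0.09] open mm 8.8 grip 30.0 F [ 1.4 -1.5  6.8]
```

>>> send_rows(slide=[[0, -14, -2], [0, -28, -3], [0, -42, -3], [0, -56, -1], [0, -70, 2]], yaw=[0, 0, 0, 0, 0], fingers=[3, 3, 3, 3, 3])

```text
time_s: 33.92
position: [0.602, -0.1058, 0.1618]
tool_rot: [0.001, 0.776, 0.631, 0.001]
wrist_force: [3.0, 1.5, 0.2]
opening: 0.098
grip_force: 30.0
```

>>> send_rows(slide=[[0, -13, 4], [0, -26, 10], [0, -38, 17], [0, -50, 25], [0, -60, 34]], yaw=[0, 0, 0, 0, 0], fingers=[3, 3, 3, 3, 3])

```text
time_s: 34.55
position: [0.5433, -0.0929, 0.1272]
tool_rot: [0.001, 0.776, 0.631, 0.002]
wrist_force: [5.3, 4.3, -0.2]
opening: 0.099
grip_force: 30.0
```

```bash
python3 - <<'E'
from h import *
hd=cw(-.054,.06,0)
plan((hd+[0,0,.0655],CY+np.pi/2))
E
```

```text
t 34.5 P [ 0.5433 -0.0929  0.1272] phi 1.366 q [-0.31  0.49  1.59  0.    1.06 -0.11] open mm 9.1 grip 30.0 F [ 5.3  4.3 -0.2]
  slide [-1, -37, 62] yaw 0.003 -> [ 0.507 -0.086  0.066] 1.363
```

>>> send_rows(slide=[[0, -10, 11], [0, -19, 22], [0, -26, 34], [0, -32, 47], [0, -36, 62]], yaw=[0, 0, 0, 0, 0], fingers=[3, 3, 3, 3, 3])

```text
time_s: 35.17
position: [0.5086, -0.0859, 0.0662]
tool_rot: [0.001, 0.776, 0.631, 0.002]
wrist_force: [-5.3, 4.0, 46.5]
opening: 0.097
grip_force: 30.0
```

>>> send_rows(slide=[[0, 0, 0], [0, 0, 0], [0, 0, 0], [0, 0, 0], [0, 0, 0]], yaw=[0, 0, 0, 0, 0], fingers=[3, 3, 3, 3, 3])

```text
time_s: 35.8
position: [0.5085, -0.0861, 0.0657]
tool_rot: [0.001, 0.776, 0.631, 0.001]
wrist_force: [1.9, 4.5, 4.3]
opening: 0.097
grip_force: 30.0
```

```bash
python3 - <<'E'
from h import *
plan()
E
```

```text
t 35.8 P [ 0.5085 -0.0861  0.0657] phi 1.366 q [-0.32  0.51  1.76  0.    0.87 -0.11] open mm 9.0 grip 30.0 F [1.9 4.5 4.3]
```

>>> send_rows(slide=[[0, 0, 1], [0, 0, 1], [0, 0, 1], [0, 0, 1], [0, 0, 1]], yaw=[0, 0, 0, 0, 0], fingers=[3, 3, 40, 40, 40])

```text
time_s: 36.42
position: [0.5068, -0.0867, 0.0634]
tool_rot: [-0.0, 0.776, 0.631, -0.0]
wrist_force: [0.0, 0.4, -0.6]
opening: 0.372
grip_force: 0.0
```

>>> send_rows(slide=[[0, 0, 0], [0, 0, -30], [0, 0, -60], [0, 0, -95], [0, 0, -95]], yaw=[0, 0, 0, 0, 0], fingers=[40, 40, 40, 40, 40])

```text
time_s: 37.05
position: [0.5087, -0.0872, 0.1611]
tool_rot: [0.002, 0.776, 0.631, 0.001]
wrist_force: [0.9, -0.1, 0.2]
opening: 0.437
grip_force: 0.0
```

```bash
python3 - <<'E'
from h import *
plan(([.4455,-.133,.16],1.366),([.4455,-.133,.058],1.366))
q=bot.get_image('side');print('case corners',[proj(q,cw(-.081,y,.0445)).round(1) for y in(.115,-.115)])
u=proj(q,cw(-.05,.03,.06)).astype(int)
cv2.imwrite('pics/s11.png',cv2.resize(q['pixels'][u[1]-60:u[1]+60,u[0]-80:u[0]+80,::-1],(640,480),interpolation=cv2.INTER_CUBIC))
E
```

```text
t 37.0 P [ 0.5087 -0.0872  0.1611] phi 1.366 q [-0.32  0.39  1.65 -0.    1.1  -0.11] open mm 40.2 grip 0.0 F [ 0.9 -0.1  0.2]
  slide [-58, -53, 1] yaw -0.0 -> [ 0.446 -0.133  0.16 ] 1.366
  slide [0, 0, 102] yaw -0.0 -> [ 0.446 -0.133  0.058] 1.366
case corners [array([348.8, 250.4]), array([383.2, 203.7])]
```

View pics/s11.png

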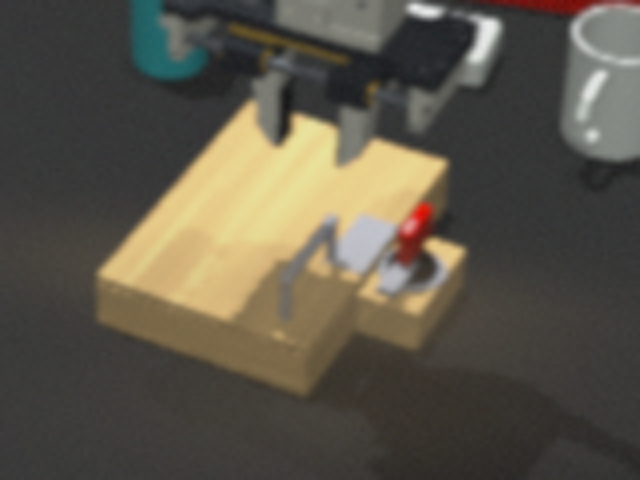

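The lid is flat shut: its free-edge corner sits at crop (308,345), as in the earlier shut view. Now the knob.

>>> send_rows(slide=[[-30, -27, 0], [-58, -53, 0], [-58, -53, 40], [-58, -53, 80], [-58, -53, 103]], yaw=[0, 0, 0, 0, 0], fingers=[40, 40, 40, 40, 40])

```text
time_s: 37.72
position: [0.4415, -0.132, 0.0528]
tool_rot: [-0.002, 0.776, 0.631, -0.001]
wrist_force: [0.2, 0.4, -0.9]
opening: 0.434
grip_force: 0.0
```

>>> send_rows(slide=[[0, 0, 0], [0, 0, 0], [0, 0, 0], [0, 0, 0], [0, 0, 0]], yaw=[0, 0, 0, 0, 0], fingers=[40, 4, 4, 4, 4])

```text
time_s: 38.35
position: [0.4458, -0.1334, 0.0566]
tool_rot: [0.002, 0.776, 0.631, 0.002]
wrist_force: [6.7, -0.5, -2.6]
opening: 0.126
grip_force: 30.0
```

```bash
python3 - <<'E'
from h import *
plan()
E
```

```text
t 38.4 P [ 0.4458 -0.1334  0.0566] phi 1.365 q [-0.46  0.46  1.9   0.    0.77 -0.25] open mm 11.6 grip 30.0 F [ 6.7 -0.5 -2.6]
```

Knob held. Turn it back clockwise.

>>> send_rows(slide=[[0, 0, 0], [0, 0, 0], [0, 0, 0], [0, 0, 0], [0, 0, 0]], yaw=[0.16, 0.32, 0.48, 0.64, 0.8], fingers=[4, 4, 4, 4, 4])

```text
time_s: 38.98
position: [0.4452, -0.133, 0.0566]
tool_rot: [0.001, 0.961, 0.276, 0.002]
wrist_force: [4.8, 1.4, 0.6]
opening: 0.129
grip_force: 30.0
```

>>> send_rows(slide=[[0, 0, 0], [0, 0, 0], [0, 0, 0], [0, 0, 0], [0, 0, 0]], yaw=[0.16, 0.32, 0.48, 0.64, 0.78], fingers=[4, 4, 4, 4, 4])

```text
time_s: 39.6
position: [0.445, -0.1323, 0.0566]
tool_rot: [-0.0, 0.994, -0.11, 0.002]
wrist_force: [4.5, 4.7, 1.4]
opening: 0.126
grip_force: 30.0
```

>>> send_rows(slide=[[0, 0, 0], [0, 0, 0], [0, 0, 0], [0, 0, 0], [0, 0, 0]], yaw=[0, 0, 0, 0, 0], fingers=[4, 44, 44, 44, 44])

```text
time_s: 40.22
position: [0.4434, -0.1328, 0.0557]
tool_rot: [0.0, 0.994, -0.107, -0.0]
wrist_force: [0.2, 0.4, -0.2]
opening: 0.466
grip_force: 0.0
```

>>> send_rows(slide=[[0, 0, -30], [0, 0, -70], [0, 0, -120], [0, 0, -180], [0, 0, -180]], yaw=[0, 0, 0, 0, 0], fingers=[44, 44, 44, 44, 44])

```text
time_s: 40.85
position: [0.4456, -0.1337, 0.2401]
tool_rot: [0.002, 0.994, -0.107, 0.005]
wrist_force: [-0.3, -0.0, 0.2]
opening: 0.478
grip_force: 0.0
```

>>> send_rows(slide=[[-50, 0, 0], [-50, 0, 0], [-50, 0, 0], [-50, 0, 0], [-50, 0, 0]], yaw=[0, 0, 0, 0, 0], fingers=[44, 44, 44, 44, 44])

```text
time_s: 41.48
position: [0.3951, -0.1222, 0.2354]
tool_rot: [-0.0, 0.994, -0.107, -0.0]
wrist_force: [-0.2, -0.7, 0.8]
opening: 0.481
grip_force: 0.0
```

```bash
python3 - <<'E'
from h import *
plan()
q=bot.get_image('side')
hsv=cv2.cvtColor(q['pixels'],cv2.COLOR_RGB2HSV).astype(int);h,s,v=hsv[...,0],hsv[...,1],hsv[...,2]
m=((h<8)|(h>172))&(s>120)&(v>80);u=proj(q,cw(-.105,0,.07)).astype(int);b=np.zeros_like(m);b[u[1]-15:u[1]+15,u[0]-15:u[0]+15]=1
pts=np.argwhere(m&b)[:,::-1];print('now',len(pts),pts.min(0),pts.max(0),pts.mean(0))
for f in('side0',):
    im=cv2.cvtColor(cv2.imread('pics/'+f+'.png'),cv2.COLOR_BGR2HSV).astype(int);h,s,v=im[...,0],im[...,1],im[...,2]
    m0=((h<8)|(h>172))&(s>120)&(v>80);pts=np.argwhere(m0&b)[:,::-1];print('start',len(pts),pts.min(0),pts.max(0),pts.mean(0))
# difference of the whole case region to the start
a=cv2.imread('pics/side0.png')[185:275,290:400].astype(int);c=q['pixels'][185:275,290:400,::-1].astype(int)
print('mean diff',abs(a-c).mean(),'share>40',(abs(a-c).max(2)>40).mean())
E
```

```text
t 41.5 P [ 0.3951 -0.1222  0.2354] phi -0.214 q [-0.49  0.13  1.79 -0.    1.23  1.3 ] open mm 44.3 grip 0.0 F [-0.2 -0.7  0.8]
now 122 [370 217] [382 228] [375.8442623  222.24590164]
start 123 [370 217] [382 228] [375.85365854 222.20325203]
mean diff 2.8313804713804713 share>40 0.0
```

The case and knob match the starting shut view pixel for pixel, so I'm handing in.

```bash
python3 -c "
from bench import bot
print(bot.close_job())"
```

```text
the job is handed in; nothing more can be done
None
```

The red and green nutcrackers are folded shut in their own slots, the lid is closed, the knob is latched again and the job is handed in; no yellow nutcracker was seen, and the hand-in call returned no verdict.

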